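# Press a reducing sleeve home in the incubator block and stand a tube in it

### The job

The tube block of the small incubator has one wide bore still empty. Take the loose steel reducing sleeve from the bench and press it steadily into that bore, never ramming it, until its collar sits fully home and flush on the block; then take the tube that stands by itself at one end of the rack and stand it in the fitted sleeve. Let go of everything and leave the other things where they are.

Things in the scene. Friction and masses are not known exactly. Their poses are not given: they have to be found in the camera images.
- incubator: small bench incubator that stands fast: light grey housing 150 x 150 mm, 50 mm high, with a sloped front panel (display, keys, knob) facing its own -x. Origin: centre of its underside, on the bench. An aluminium tube block 74 mm (x) by 116 mm (y) rises from it; the block's flat top is 66 mm above the bench, 16 mm above the housing.
- block_top (a point): centre of the block's top face, z up, x and y as the incubator's. Two wide bores lie 34 mm to its +y and -y side, three narrow ones between them. The -y bore holds a seated sleeve and a tube that rises 48 mm above the block; the +y one is empty. The block floats on springs: it sinks a few millimetres under a push (hard stop 6 mm down) and comes back up when let go.
- bore_mouth (a point): centre of the empty wide bore's mouth, in the plane of the block's top, axes as block_top (given for the unloaded block). Bore 29.4 mm wide, 1.5 mm chamfer, 54 mm deep. Four leaf springs in its wall, 17 to 35 mm down, stand 1 mm into the sleeve's way: it enters freely for 15 to 20 mm, then needs a push of 8 to 15 N until its collar lands on the block.
- sleeve: loose steel sleeve, upright on the bench, 56 mm high, about 0.09 kg. Origin: centre of its lower end, z along its axis. Lower 40 mm: 28 mm wide, tapering to 24 mm over the lowest 8 mm. Above that a grooved collar 40 mm wide, 16 mm high; its underside, 40 mm above the origin, is the shoulder that lands on the block. A 15 mm hole goes through, flared to 20 mm over the top 3 mm.
- rack: moulded tube rack 86 x 225 mm, 55 mm high, standing fast; origin: centre of its underside, y along its length. Two rows of seven openings; three tubes stand at its -y end, one by itself at the +y end.
- tube: the plastic tube by itself at the rack's +y end, 86 mm high: lower 50 mm about 13 mm wide, upper 34 mm a ribbed barrel 16 mm wide (grip there; it rises above the rack), whose lower edge, 52 mm up, comes to rest in the sleeve's flare. Origin: centre of its lower end, z to its mouth; 4 mm above the bench in the rack, about 1 mm above the sleeve's origin when seated in the sleeve.
- dish: bystander: clear petri dish 62 mm wide, 13 mm high, origin under its centre
- small_bottle: bystander: white plastic bottle 35 mm wide, 74 mm high, origin under its centre
- bench_timer: bystander: bench timer 58 x 66 x 18 mm lying on its back, origin under its centre
Mind the look-alikes: they are no part of the job. What is shaped like the sleeve but red is not meant.

How it is judged (in metres and radians):
On the way:
1. the sleeve is pressed home in the empty bore, collar flush on the block, and let go (z of sleeve in the frame of bore_mouth below -0.0385 m and horizontal distance between sleeve and bore_mouth below 0.003 m and angle between the z axis of sleeve and the z axis of bore_mouth, either way round below 0.04 rad and contact force between the fingers and sleeve below 0.5 N), for 0.2 s.
At the end, for the whole second after the job is handed in: the sleeve stands in the empty wide bore with its collar within 1.5 mm of the block's top, centred within 3 mm and square within 0.04 rad; the tube stands in the sleeve, down on its flared mouth (tube's end within 8 mm of the sleeve's lower end), upright and at rest; nothing is held (z of sleeve in the frame of bore_mouth below -0.0385 m and horizontal distance between sleeve and bore_mouth below 0.003 m and angle between the z axis of sleeve and the z axis of bore_mouth, either way round below 0.04 rad and z of tube in the frame of sleeve between -0.006 and 0.008 m and horizontal distance between tube and sleeve below 0.004 m and angle between tube's own z axis and vertical below 0.12 rad and linear speed of tube below 0.02 m/s); the robot touches nothing.
It fails at once if the sleeve is rammed: its contact forces on the incubator (push and grip of the leaf springs added up) pass 60 N (contact force between sleeve and incubator above 60 N).
It fails at once if a bystander (dish, small bottle or timer) is shifted by more than 30 mm (distance of any of dish, small_bottle, bench_timer from where it was at the start of the episode above 0.03 m).
It also fails if it takes over 67 s, if anything falls off the work surface, if the arm or the gripper's body presses on something with over 40 N, if the wrist force passes 120 N, or if a joint passes its speed limit or range.

### The arm

A 6-joint arm with a two-finger parallel gripper is mounted at the origin on a cart in front of the work surface, level with it; the furniture and walls round the work are solid. World frame = base frame: x ahead of the robot, y to its left, z up, the work surface at z = 0. Lengths are in mm, angles in rad, forces in N, time in s.
With the tool pointing down it reaches from about 225 to 875 mm from the base axis. Payload 3.4 kg.
Tool frame: the origin (TCP) lies on the mounting face of the last link; the fingertips stand 173 mm ahead of it and the grasp point (between the pads) lies 155 mm ahead of it; x points along the fingers, z is the direction in which the jaws open and shut, and the axes are right-handed (so a half turn about x gives the same grasp; the last joint's range is limited). The gripper opens to 85 mm and grips with 20 to 120 N. Pads are 22 mm wide; open, the fingers measure 114 mm over their backs; the gripper's body (76 mm by 85 mm) begins 54 mm behind the grasp point. The pads swing forward as they close: fully open they stand 13 mm farther back than shut.
Start: joints at [1.195, 0.276, 1.505, -0, 1.361, -0.121], TCP at [144.939, 556.45, 404.728] pointing down, gripper open.
Joint ranges: [-2.89, 2.89], [-0.75, 2.08], [0.22, 2.7], [-1.18, 4.32], [0.11, 2.71], [-2.7, 2.7]. Speed limits (rad/s): [2.57, 2.57, 3.14, 3.14, 3.14, 3.14].

### API

Orientations are given as a unit quaternion [w, x, y, z].
In Python, from station import robot gives the robot as it stands. The module is installed in compiled form; this text tells all that it offers.
- The arm moves only by the tool play_rows, never from a script. Its argument "rows" is a list of rows, each a list of 7 numbers: the shift along the tool's x, y, z in m, then the turn, a rotation vector about the tool's x, y, z in degrees, then the opening in per cent of the stroke, from 0 (shut) to 100 (fully open). In form: [[x, y, z, rx, ry, rz, gripper], ...]. A call has 1 to 20 rows; each row shifts and turns the commanded pose from where the row before left it, along the tool's axes as they then stand; what a row does not reach is not made up. A row lasts 1/12 s, in which the tool goes at most 41.7 mm and 7.16 degrees, less where a joint would pass 70% of its speed; a pose out of reach is approached as far as the arm can. A call is refused whole if a number of a shift passes 0.0417 or a number of a turn 7.16, either way. A call with a gripper value outside its range is refused whole. The fingers move at their own pace and stop on an object; "newtons" is the grip in N (left out, the last holds). Time passes only in rows, so rows that do not move let the fingers close. It gives the time, the measured TCP pose, the force and the opening at its end, in the units of the state.
- robot.sense(): the state, without advancing time (a new reading comes with each control period).
- robot.grab_frame(name): name is "scene" or "top"; returns (picture, depth): 384x512x3 uint8, red, green, blue; 384x512 float32, mm along the optical axis (not along the pixel's ray), 0 where there is no reading.
- robot.camera_info(name): a dict with "K" (3x3 intrinsics, pixels), "k1" (the pictures are not rectified: a ray, as slopes to the right and down, at radius r is drawn at 1 + k1 r^2 times it, then the intrinsics apply), "T" (4x4, takes a point from camera to world coordinates). Camera axes: x right, y down, z forward; pixel columns grow to the right and rows downward; lengths in mm; the calibration is good to about 2 mm. A picture is of the moment at which its call begins. camera_info takes no time and is no camera call.
- robot.finish_job(): hands the job in, once; it reports no verdict.
The state is a dict: "time": time; "joint_positions": joint angles; "joint_velocities": joint speeds; "tau": joint torques, N m; "position": TCP position; "tool_rot": TCP orientation; "ft_force": force on the tool from outside, world axes, zero at the start; "moment": the same for the moment, N m; "finger_gap": finger opening in mm.
Only numpy, scipy, OpenCV 4.12 (cv2) and the standard library are available. Lean on these libraries where they do the work, as an engineer would, in place of code of your own. Each camera call takes 0.05 s, during which the arm holds its last target. There are 200 camera calls.

## Working session

There is one attempt and no reset: what is moved stays moved. The work goes in short steps, Python scripts to look and compute and a tool call to move; the robot and the scene stay as the last step left them, time stands still between calls to the robot, and variables do not carry over. Pictures are saved under pics/ and viewed, about 8 in all and at most 12, crops included, and the job is handed in when it is done.

Besides the shell and the picture viewer there is one more tool, called after ">>>" by a JSON object that holds its "op" and its "data", one argument or row to a line. play_rows: Moves the arm, as the interface text tells. Its arguments: {"type":"object","properties":{"rows":{"type":"array"},"newtons":{"type":"number"}},"required":["rows"]}

```bash
mkdir -p pics
cat > h.py <<'E'
import numpy as np, cv2
from station import robot
def grab(n,save=None):
    p,d=robot.grab_frame(n)
    if save: cv2.imwrite('pics/'+save,cv2.cvtColor(p,cv2.COLOR_RGB2BGR))
    return p,d
def slopes(n,uv):
    c=robot.camera_info(n);K=np.array(c['K'])
    return cv2.undistortPoints(np.array(uv,float).reshape(-1,1,2),K,np.array([c['k1'],0,0,0.])).reshape(-1,2),np.array(c['T'])
def plane(n,uv,z):
    s,T=slopes(n,uv); d=np.c_[s,np.ones(len(s))]@T[:3,:3].T; o=T[:3,3]
    return o+d*((z-o[2])/d[:,2])[:,None]
def cloud(n,d):
    v,u=np.mgrid[:384,:512]; s,T=slopes(n,np.c_[u.ravel(),v.ravel()])
    P=np.c_[s,np.ones(len(s))]*d.reshape(-1,1)
    return (P@T[:3,:3].T+T[:3,3]).reshape(384,512,3)
E
python3 - <<'E'
from h import *
for n in('scene','top'):
    p,d=grab(n,n+'0.png'); c=robot.camera_info(n); print(n,c['K'],c['k1'],np.round(c['T'],3)); np.savez(n+'0',p=p,d=d)
print(robot.sense())
a=cv2.imread('pics/top0.png');cv2.imwrite('pics/t0.png',cv2.resize(a,(800,600)))
E
```

```text
scene [[426.97915004   0.         260.42622838]
 [  0.         426.97915004 194.3867825 ]
 [  0.           0.           1.        ]] -0.10050007628159506 [[ 4.75000e-01 -3.46000e-01  8.09000e-01 -1.88467e+02]
 [-8.80000e-01 -1.87000e-01  4.37000e-01 -6.98959e+02]
 [-0.00000e+00 -9.19000e-01 -3.93000e-01  4.15222e+02]
 [ 0.00000e+00  0.00000e+00  0.00000e+00  1.00000e+00]]
top [[401.43285982   0.         256.88407306]
 [  0.         401.43285982 191.36671695]
 [  0.           0.           1.        ]] -0.05207292880681725 [[ 3.00000e-02 -9.91000e-01  1.31000e-01  3.59555e+02]
 [-1.00000e+00 -3.00000e-02  1.00000e-03 -3.10362e+02]
 [ 3.00000e-03 -1.31000e-01 -9.91000e-01  9.21670e+02]
 [ 0.00000e+00  0.00000e+00  0.00000e+00  1.00000e+00]]
{'time': 0.1, 'joint_positions': array([ 1.19494691e+00,  2.76547463e-01,  1.50600607e+00,  3.44851415e-05,
        1.36068013e+00, -1.20969663e-01]), 'joint_velocities': array([ 0.00181693,  0.00051752, -0.00560271, -0.00101517, -0.00023008,
        0.00015321]), 'tau': array([ 7.14490016e-04, -4.17697978e+01, -2.46404278e+01, -1.00229090e-04,
        5.71572280e-03, -6.15276875e-06]), 'position': array([144.89039907, 556.26161489, 403.91719078]), 'tool_rot': array([ 0.55898961, -0.43268205,  0.55999886,  0.43210895]), 'ft_force': array([ 0.27690154, -0.22613756,  0.00951268]), 'moment': array([ 0.01091769,  0.02420574, -0.01634862]), 'finger_gap': 85.32516014799349}
```

View pics/scene0.png

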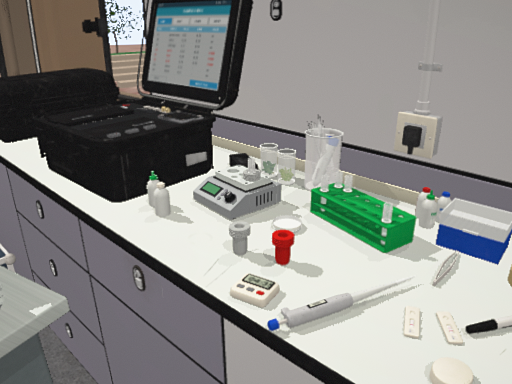

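View pics/t0.png

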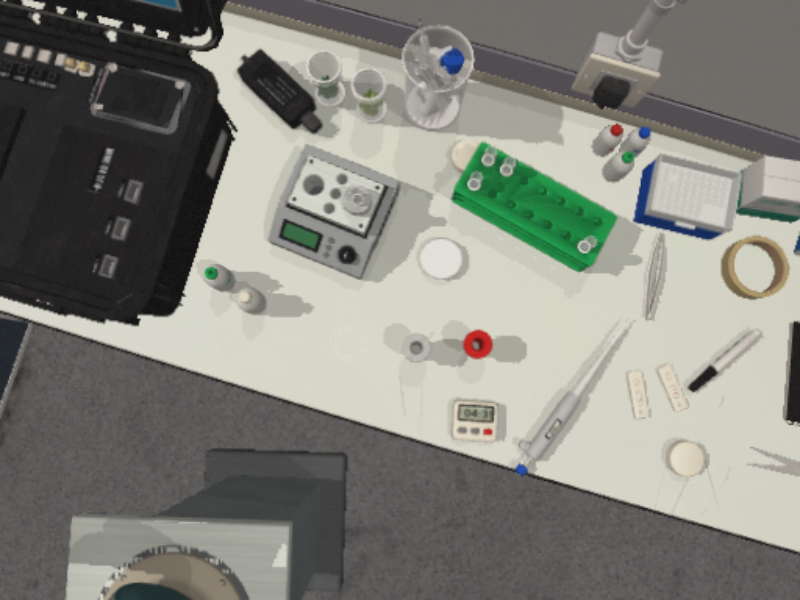

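Run:
```python
from h import *
def rep(n,p,c,r,z,lo,hi,name):
    s=p.astype(int); x,y=c; H=cv2.cvtColor(p,cv2.COLOR_RGB2HSV)
    return
t=np.load('top0.npz');p,d=t['p'],t['d'];C=cloud('top',d)
for nm,uv,z in [('sleeve',(266,222),56),('red',(306,220),56),('bore',(201,118),66),('sleeve2',(228,127),66),('tube',(374.5,156),90)]:
    print(nm,plane('top',[uv],z).round(1),C[int(uv[1]),int(uv[0])].round(1))
# height-based: sleeve top, tube top, block top
def comp(lo,hi,c,w):
    m=((C[...,2]>lo)&(C[...,2]<hi)).astype(np.uint8); k=np.zeros_like(m); k[c[1]-w:c[1]+w,c[0]-w:c[0]+w]=1
    m&=k; v,u=np.nonzero(m); return m,np.c_[u,v]
for nm,lo,hi,c,w in [('sleeve',48,62,(266,222),14),('tube',75,100,(374,156),12),('block',60,72,(215,122),45)]:
    m,q=comp(lo,hi,c,w)
    if len(q)==0: print(nm,'none');continue
    P=C[m>0]; print(nm,len(q),np.median(P,0).round(1),P.min(0).round(1),P.max(0).round(1),cv2.minEnclosingCircle(q.astype(np.float32)),cv2.minAreaRect(P[:,:2].astype(np.float32)))
a=cv2.imread('pics/top0.png')
L=[cv2.resize(a[y-24:y+24,x-32:x+32],(400,300),interpolation=cv2.INTER_CUBIC) for x,y in [(266,222),(374,156),(215,122)]]
b=cv2.imread('pics/scene0.png')
L.append(cv2.resize(b[210:270,220:300],(400,300),interpolation=cv2.INTER_CUBIC))
cv2.imwrite('pics/crop1.png',np.vstack([np.hstack(L[:2]),np.hstack(L[2:])]))
```

```text
sleeve [[ 407.6 -330.8   56. ]] [ 410.7 -332.1    0.5]
red [[ 414.4 -416.9   56. ]] [ 417.2 -422.4   11.9]
bore [[ 631.8 -181.    66. ]] [ 645.7 -174.4   22.4]
sleeve2 [[ 613.  -241.4   66. ]] [ 601.8 -244.5  104. ]
tube [[ 552.4 -556.9   90. ]] [ 554.  -558.    82.8]
sleeve 228 [ 407.1 -330.4   55.3] [ 388.1 -350.3   48.2] [ 426.9 -311.3   59.7] ((265.8018798828125, 222.21697998046875), 9.219209671020508) ((406.644775390625, -330.77874755859375), (38.15208435058594, 38.11986541748047), 47.45454788208008)
tube 48 [ 557.4 -565.8   85.5] [ 548.8 -573.7   76.3] [ 564.3 -556.6   92.2] ((377.5, 154.5), 4.527792930603027) ((557.4967041015625, -564.9873046875), (15.157938003540039, 16.427837371826172), 56.90754699707031)
block 1237 [ 619.9 -205.3   65.7] [ 566.2 -276.2   60. ] [ 676.7 -146.8   71.3] ((214.5201416015625, 123.6080551147461), 30.008638381958008) ((620.265869140625, -211.27696228027344), (116.47899627685547, 75.6895523071289), 68.39134216308594)
```

View pics/crop1.png

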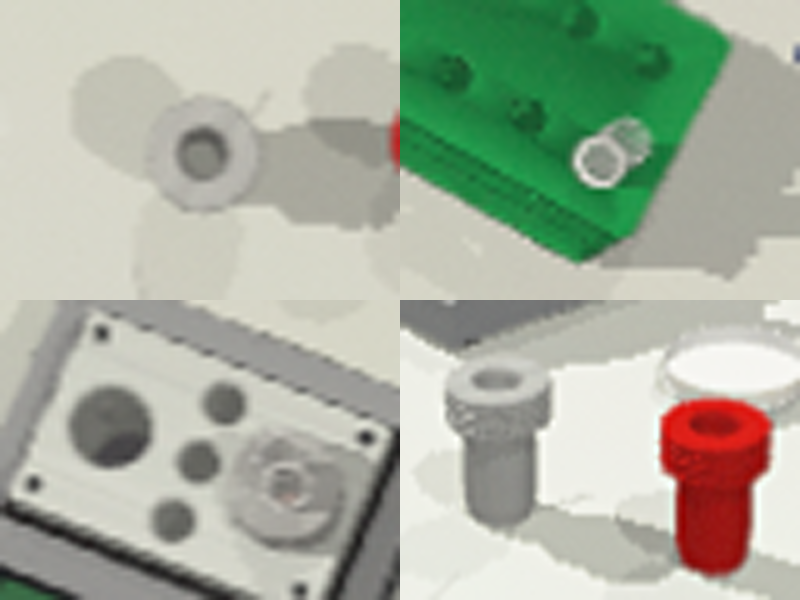

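```bash
cat >> h.py <<'E'
from scipy.spatial.transform import Rotation as Ro
YAW=-21.6
def axes(s=None):
    s=s or robot.sense(); q=s['tool_rot']; return Ro.from_quat([*q[1:],q[0]]).as_matrix()
def target(yaw=YAW,flip=1):
    a=np.deg2rad(yaw); x=np.array([0,0,-1.]); z=flip*np.array([np.cos(a),np.sin(a),0]); return np.c_[x,np.cross(z,x),z]
def go(xyz,yaw=YAW,flip=1):
    "remaining shift in present tool axes and rotation vector(deg); xyz is grasp point"
    s=robot.sense();R=axes(s);T=target(yaw,flip)
    rv=np.rad2deg(Ro.from_matrix(R.T@T).as_rotvec())
    dp=np.array(xyz)+np.array([0,0,155])-s['position']
    print('t',round(s['time'],2),'pos',s['position'].round(1),'tool shift',(R.T@dp).round(1),'in target axes',(T.T@dp).round(1),'rot',rv.round(2),'F',s['ft_force'].round(1),'gap',round(float(s['finger_gap']),1))
E
python3 - <<'E'
from h import *
print(axes().round(3))
go([407,-331,150]); go([407,-331,150],flip=-1)
C=cloud('top',np.load('top0.npz')['d']);Z=C[...,2]
for x in range(150,700,50):print(x,[int(Z[(abs(C[...,0]-x)<25)&(abs(C[...,1]-y)<25)].max(initial=-999)) for y in range(-600,300,50)])
p=np.load('top0.npz')['p'];g=cv2.cvtColor(p,cv2.COLOR_RGB2GRAY)
m=np.zeros_like(g);cv2.circle(m,(200,118),10,255,-1);m[g>150]=0
v,u=np.nonzero(m);print(len(u),u.mean(),v.mean(),cv2.minEnclosingCircle(np.c_[u,v].astype(np.float32)))
print(plane('top',[(u.mean(),v.mean())],66),plane('top',[(373.5,157.3)],90),plane('top',[(266.2,222)],56))
E
```

```text
[[-0.001 -0.968  0.252]
 [-0.002  0.252  0.968]
 [-1.     0.    -0.002]]
t 0.1 pos [144.9 556.3 403.9] tool shift [ 100.1 -477.4 -792.3] in target axes [  98.9 -728.5  570.3] rot [ 9.7e+01 -8.0e-02  7.0e-02] F [ 0.3 -0.2  0. ] gap 85.3
t 0.1 pos [144.9 556.3 403.9] tool shift [ 100.1 -477.4 -792.3] in target axes [  98.9  728.5 -570.3] rot [-8.3e+01 -7.0e-02 -8.0e-02] F [ 0.3 -0.2  0. ] gap 85.3
150 [-791, -793, -787, -788, -787, -788, -790, -790, -700, 4, 4, 3, 3, 3, 3, 3, -699, -789]
200 [3, 3, 0, -799, -794, -791, -787, -790, -792, -722, -790, -790, -789, -789, -790, -788, -788, -788]
250 [3, 5, 27, 3, 3, 3, -999, -796, -786, -789, -790, -790, -790, -788, -787, -789, -789, -787]
300 [4, 26, 26, 19, 20, 4, 4, 4, 3, 3, -999, -794, -791, -789, -790, -786, -790, -787]
350 [20, 25, 3, 20, 18, 3, 921, 4, 4, 3, 4, 4, 3, 2, -796, -797, -791, -789]
400 [19, 3, 3, 58, 58, 59, 59, 4, 5, 4, 3, 4, 3, 164, 144, 4, 4, -999]
450 [17, 4, 4, 58, 57, 57, 4, 3, 4, 3, 76, 5, 166, 166, 166, 166, 165, 68]
500 [5, 4, 4, 3, 14, 16, 3, 44, 45, 3, 63, 82, 168, 164, 162, 163, 163, -999]
550 [57, 92, 58, 4, 15, 16, 3, 70, 54, 48, 36, 164, 165, 164, 160, 159, 158, -999]
600 [57, 59, 58, 59, 57, 5, 54, 115, 83, 69, 47, 166, 166, 164, 159, 159, 167, -999]
650 [57, 57, 59, 91, 92, 3, 70, 82, 69, 70, 5, 166, 164, 160, 160, 158, 169, -999]
134 200.26865671641792 117.98507462686567 ((200.2083282470703, 118.0), 6.522634983062744)
[[ 631.83891835 -179.34601829   66.        ]] [[ 549.48601376 -554.76132078   90.        ]] [[ 407.59724943 -331.2022337    56.        ]]
```

>>> {"op": "play_rows", "data": {
  "rows": [
    [0,-0.037,-0.008,3.8,0,0,100],
    [0,-0.037,-0.008,3.8,0,0,100],
    [0,-0.037,-0.008,3.8,0,0,100],
    [0,-0.037,-0.008,3.8,0,0,100],
    [0,-0.037,-0.008,3.8,0,0,100],
    [0,-0.037,-0.008,3.8,0,0,100],
    [0,-0.037,-0.008,3.8,0,0,100],
    [0,-0.037,-0.008,3.8,0,0,100],
    [0,-0.037,-0.008,3.8,0,0,100],
    [0,-0.037,-0.008,3.8,0,0,100],
    [0,-0.037,-0.008,3.8,0,0,100],
    [0,-0.037,-0.008,3.8,0,0,100],
    [0,-0.037,-0.008,3.8,0,0,100],
    [0,-0.037,-0.008,3.8,0,0,100]
  ]
}}

```text
time: 1.27
position: [463.7, 154.6, 404.3]
tool_rot: [0.694, -0.135, 0.694, 0.135]
ft_force: [-0.0, -0.4, 0.1]
finger_gap: 85.7
```

```bash
python3 -c "
from h import *
go([407,-331,150]);print(axes().round(3),robot.sense()['joint_positions'].round(2))"
```

```text
t 1.27 pos [463.7 154.6 404.3] tool shift [  99.3 -428.9 -234.6] in target axes [  99.3 -472.4  126. ] rot [ 4.361e+01 -1.000e-02 -0.000e+00] F [-0.  -0.4  0.1] gap 85.7
[[-0.    -0.375  0.927]
 [ 0.     0.927  0.375]
 [-1.     0.    -0.   ]] [ 0.18  0.15  1.68  0.    1.32 -0.2 ]
```

>>> {"op": "play_rows", "data": {
  "rows": [
    [0,-0.039,-0.0213,0,0,0,100],
    [0,-0.039,-0.0213,0,0,0,100],
    [0,-0.039,-0.0213,0,0,0,100],
    [0,-0.039,-0.0213,0,0,0,100],
    [0,-0.039,-0.0213,0,0,0,100],
    [0,-0.039,-0.0213,0,0,0,100],
    [0,-0.039,-0.0213,0,0,0,100],
    [0,-0.039,-0.0213,0,0,0,100],
    [0,-0.039,-0.0213,0,0,0,100],
    [0,-0.039,-0.0213,0,0,0,100],
    [0,-0.039,-0.0213,0,0,0,100],
    [0,0,0,6.23,0,0,100],
    [0,0,0,6.23,0,0,100],
    [0,0,0,6.23,0,0,100],
    [0,0,0,6.23,0,0,100],
    [0,0,0,6.23,0,0,100],
    [0,0,0,6.23,0,0,100],
    [0,0,0,6.23,0,0,100],
    [0,0,0,0,0,0,100]
  ]
}}

```text
time: 2.85
position: [411.7, -299.0, 404.2]
tool_rot: [0.694, 0.132, 0.695, -0.132]
ft_force: [-0.7, 1.2, 0.3]
finger_gap: 85.4
```

```bash
python3 -c "
from h import *
go([407,-331,68]);print(axes().round(3),robot.sense()['joint_positions'].round(2))
p,d=grab('scene','s1.png');np.savez('s1',p=p,d=d)
cv2.imwrite('pics/s1c.png',cv2.resize(p[120:300,150:350,::-1],(800,720)[:1]+(600,)))"
```

```text
t 2.85 pos [ 411.7 -299.   404.2] tool shift [181.2 -31.6   7.6] in target axes [181.2 -31.5   7.5] rot [ 0.09 -0.06 -0.03] F [-0.7  1.2  0.3] gap 85.4
[[-0.001  0.367  0.93 ]
 [ 0.001  0.93  -0.367]
 [-1.     0.001 -0.001]] [-0.77  0.18  1.64  0.    1.33 -0.39]
```

View pics/s1c.png

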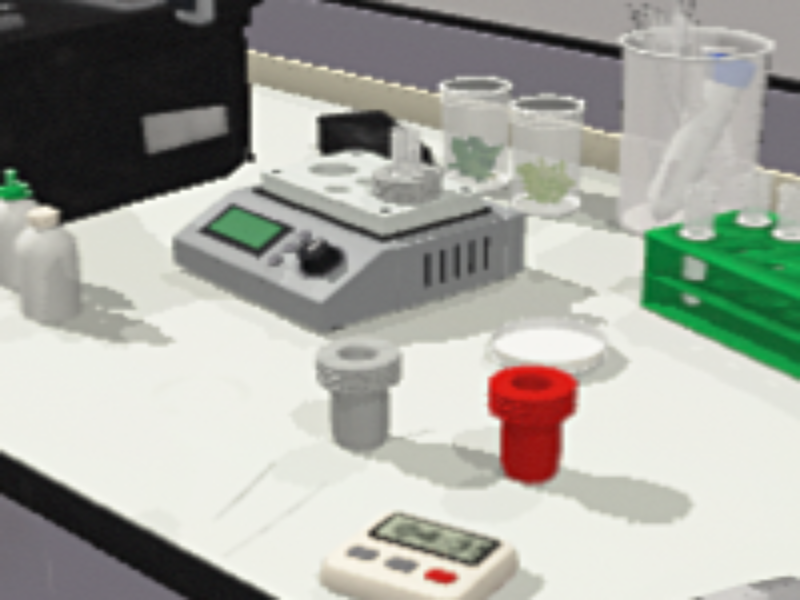

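>>> {"op": "play_rows", "data": {
  "rows": [
    [0.02,-0.016,0.004,0,0,0,100],
    [0.03,-0.0155,0.0035,0,0,0,100],
    [0.03,0,0,0,0,0,100],
    [0.03,0,0,0,0,0,100],
    [0.02,0,0,0,0,0,100],
    [0.01,0,0,0,0,0,100],
    [0,0,0,0,0,0,100],
    [0,0,0,0,0,0,100]
  ]
}}

```text
time: 3.57
position: [407.5, -331.3, 264.9]
tool_rot: [0.695, 0.131, 0.695, -0.131]
ft_force: [0.3, -1.5, 0.2]
finger_gap: 85.3
```

```bash
python3 -c "
from h import *
go([407,-331,64])
print(plane('scene',[(238.9,225.3)],56))
p,d=grab('scene');q,e=grab('top')
cv2.imwrite('pics/s2.png',np.hstack([cv2.resize(p[160:280,190:310,::-1],(400,400)),cv2.resize(q[160:280,210:330,::-1],(400,400))]))"
```

```text
t 3.57 pos [ 407.5 -331.3  264.9] tool shift [45.9  0.1 -0.6] in target axes [45.9  0.1 -0.6] rot [ 0.26  0.   -0.  ] F [ 0.3 -1.5  0.2] gap 85.3
[[ 404.85752509 -333.90380302   56.        ]]
```

View pics/s2.png

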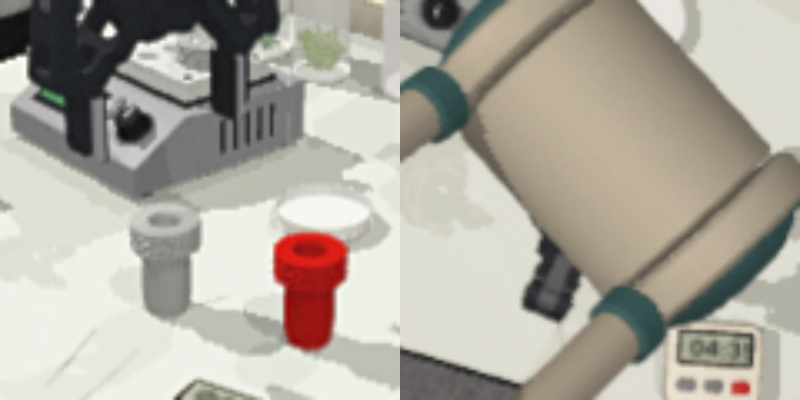

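```bash
cat >> h.py <<'E'
def proj(n,P):
    c=robot.camera_info(n);T=np.linalg.inv(np.array(c['T']));P=np.atleast_2d(P).astype(float)
    return cv2.projectPoints(P,cv2.Rodrigues(T[:3,:3])[0],T[:3,3],np.array(c['K']),np.array([c['k1'],0,0,0.]))[0].reshape(-1,2)
E
python3 -c "
from h import *
z=robot.sense()['position'][2]
a=target()
for h in (92,97,105,110):print(h,[((proj('scene',[407,-331,h]+a[:,2]*s*43+a[:,1]*w)-[190,160])/.3).round(0).tolist() for s in(-1,1) for w in(-11,11)])
p,d=grab('scene');C=cloud('scene',d)
m=np.zeros((384,512),bool);m[160:215,195:280]=1;m&=(abs(C[...,0]-407)<70)&(abs(C[...,1]+331)<60)&(C[...,2]>70)
P=C[m];L=(P-[407,-331,0])@a
for sg in(-1,1):
  k=np.sign(L[:,2])==sg; Q=L[k]; print(sg,np.percentile(P[k,2],[0,1,5]).round(1)); b=Q[(P[k,2]<130)]; print(b.shape,b[:,1:].min(0).round(1),b[:,1:].max(0).round(1))
"
```

```text
92 [[[106.0, 185.0]], [[82.0, 171.0]], [[233.0, 141.0]], [[208.0, 129.0]]]
97 [[[105.0, 176.0]], [[81.0, 162.0]], [[233.0, 133.0]], [[208.0, 121.0]]]
105 [[[105.0, 162.0]], [[81.0, 149.0]], [[233.0, 119.0]], [[208.0, 108.0]]]
110 [[[105.0, 153.0]], [[80.0, 140.0]], [[233.0, 111.0]], [[208.0, 99.0]]]
-1 [105.1 109.  117.8]
(142, 3) [-14.2 -56.1] [  7.3 -40.6]
1 [105.  107.6 112.2]
(128, 3) [-13.4  42.3] [ 9.9 56.4]
```

>>> {"op": "play_rows", "data": {
  "rows": [
    [0.02,0,0,0.26,0,0,100],
    [0.02,0,0,0,0,0,100],
    [0.008,0,0,0,0,0,100],
    [0.004,0,0,0,0,0,100],
    [0,0,0,0,0,0,100],
    [0,0,0,0,0,0,45],
    [0,0,0,0,0,0,45],
    [0,0,0,0,0,0,45],
    [0,0,0,0,0,0,45],
    [0,0,0,0,0,0,45],
    [0,0,0,0,0,0,45]
  ],
  "newtons": 80
}}

```text
time: 4.63
position: [407.5, -331.4, 213.5]
tool_rot: [0.695, 0.133, 0.694, -0.133]
ft_force: [0.3, 0.0, 5.2]
finger_gap: 39.0
```

>>> {"op": "play_rows", "data": {
  "rows": [
    [0,0,0,0,0,0,30],
    [0,0,0,0,0,0,30],
    [0,0,0,0,0,0,30],
    [0,0,0,0,0,0,30],
    [0,0,0,0,0,0,30],
    [0,0,0,0,0,0,30],
    [0,0,0,0,0,0,30],
    [0,0,0,0,0,0,30],
    [-0.002,0,0,0,0,0,30],
    [-0.004,0,0,0,0,0,30],
    [-0.01,0,0,0,0,0,30],
    [-0.01,0,0,0,0,0,30],
    [-0.01,0,0,0,0,0,30],
    [-0.01,0,0,0,0,0,30],
    [0,0,0,0,0,0,30],
    [0,0,0,0,0,0,30]
  ],
  "newtons": 80
}}

```text
time: 5.97
position: [407.5, -331.3, 259.7]
tool_rot: [0.695, 0.132, 0.694, -0.133]
ft_force: [-0.1, 0.5, -0.6]
finger_gap: 37.3
```

```bash
python3 -c "
from h import *
go([632,-179.4,150])
p,d=grab('scene')
cv2.imwrite('pics/s3.png',cv2.resize(p[140:260,180:340,::-1],(800,600)))"
```

```text
t 5.97 pos [ 407.5 -331.3  259.7] tool shift [-45.2 224.1 152.7] in target axes [-45.3 223.9 152.8] rot [-0.07  0.12  0.05] F [-0.1  0.5 -0.6] gap 37.3
```

View pics/s3.png

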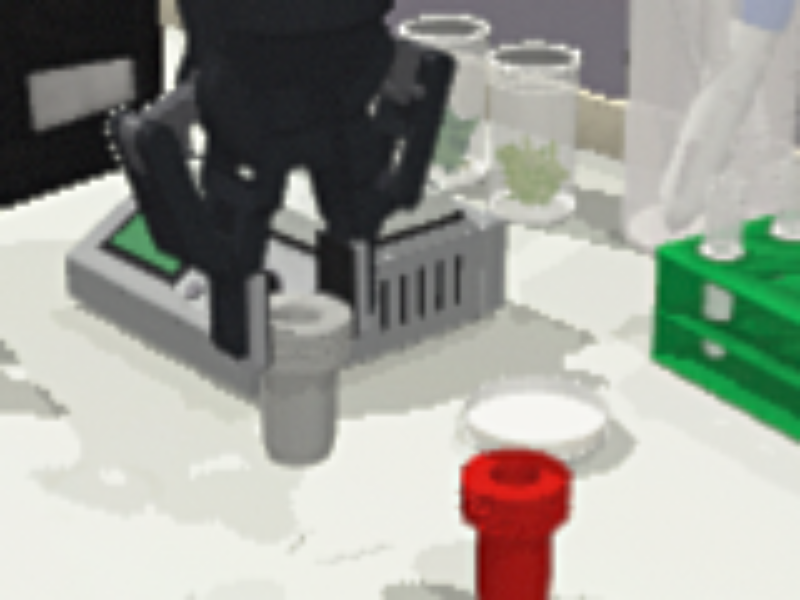

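```bash
python3 -c "
from h import *
from scipy.optimize import least_squares
p,d=grab('scene');C=cloud('scene',d);s=robot.sense();R=axes(s)
L=(C-s['position'])@R
m=np.zeros((384,512),bool);m[194:240,225:258]=1
m&=(abs(L[...,1])<40)&(abs(L[...,2])<40)&(L[...,0]<240)
Q=L[m];print(len(Q),Q[:,0].min(),Q[:,0].max())
for lo,hi,r in((180,212,14),(160,174,20)):
  q=Q[(Q[:,0]>lo)&(Q[:,0]<hi)]
  f=least_squares(lambda c:np.hypot(q[:,1]-c[0],q[:,2]-c[1])-r,[0,0],loss='soft_l1');print(lo,len(q),f.x.round(1),np.abs(f.fun).mean().round(2))
for x0 in range(150,222,4):
  q=Q[(Q[:,0]>=x0)&(Q[:,0]<x0+4)]; print(x0,len(q),q[:,1].min().round(1) if len(q) else '', (q[:,2].min().round(1),q[:,2].max().round(1)) if len(q) else '')
m=np.zeros((384,512),bool);m[150:220,200:270]=1;m&=(abs(L[...,1])<30)&(abs(L[...,2])<50)&(L[...,0]>145)&(L[...,0]<172)
g=p.max(2);mm=m&(g<60);q=L[mm];
for sg in(-1,1):k=q[np.sign(q[:,2])==sg];print('finger',sg,len(k),k.min(0).round(1),k.max(0).round(1))
"
```

```text
795 128.35865635675376 214.5469133784152
180 227 [-2.4  0.1] 0.74
160 199 [-2.2 -1.7] 3.5
150 47 -13.6 (np.float64(-32.3), np.float64(33.0))
154 81 -21.9 (np.float64(-32.3), np.float64(32.3))
158 131 -23.2 (np.float64(-33.8), np.float64(32.4))
162 67 -24.0 (np.float64(-31.5), np.float64(29.7))
166 51 -22.6 (np.float64(-25.7), np.float64(24.4))
170 41 -23.9 (np.float64(-25.3), np.float64(25.6))
174 9 -18.3 (np.float64(-13.5), np.float64(3.1))
178 28 -16.9 (np.float64(-15.1), np.float64(8.6))
182 30 -18.0 (np.float64(-14.4), np.float64(7.4))
186 29 -17.3 (np.float64(-14.1), np.float64(8.2))
190 34 -17.7 (np.float64(-14.9), np.float64(8.3))
194 29 -18.0 (np.float64(-14.3), np.float64(8.6))
198 28 -17.6 (np.float64(-14.6), np.float64(5.7))
202 30 -16.6 (np.float64(-15.2), np.float64(6.8))
206 23 -16.2 (np.float64(-13.5), np.float64(7.1))
210 18 -15.6 (np.float64(-13.5), np.float64(5.1))
214 1 -11.8 (np.float64(-2.7), np.float64(-2.7))
218 0  
finger -1 67 [145.4  -9.3 -33.8] [163.7   5.7 -24.8]
finger 1 54 [145.3 -12.5  17.4] [160.3   8.6  32.4]
```

>>> {"op": "play_rows", "data": {
  "rows": [
    [-0.02,0,0,0,0,0,30],
    [-0.03,0,0,0,0,0,30],
    [-0.03,0.02,0.01,0,0,0,30],
    [0,0.028,0.019,0,0,0,30],
    [0,0.028,0.019,0,0,0,30],
    [0,0.028,0.019,0,0,0,30],
    [0,0.028,0.019,0,0,0,30],
    [0,0.028,0.019,0,0,0,30],
    [0,0.028,0.019,0,0,0,30],
    [0,0.022,0.018,0,0,0,30],
    [0,0.01,0.008,0,0,0,30],
    [0,0.004,0.003,0,0,0,30],
    [0,0,0,0,0,0,30],
    [0,0,0,0,0,0,30],
    [0,0,0,0,0,0,30]
  ]
}}

```text
time: 7.32
position: [630.9, -180.4, 338.5]
tool_rot: [0.694, 0.133, 0.695, -0.133]
ft_force: [-0.1, 0.1, -0.7]
finger_gap: 36.9
```

```bash
python3 -c "
from h import *
go([632.3,-179.5,119])
print(plane('scene',[(232.6,170.0)],66))
p=np.load('s1.npz')['p'];g=p.min(2)
print(g[164:178,218:250])
p,d=grab('scene')
cv2.imwrite('pics/s4.png',cv2.resize(p[110:200,180:300,::-1],(800,600)))
"
```

```text
t 7.32 pos [ 630.9 -180.4  338.5] tool shift [64.5  1.4  1.1] in target axes [64.5  1.3  1. ] rot [-0.14 -0.08  0.04] F [-0.1  0.1 -0.7] gap 36.9
[[ 628.75324198 -181.93028304   66.        ]]
[[230 230 230 230 230 230 230 230 230 218 211 141  34  11  18  20  18  29
   52  57  65  65  63  42  33  32  30  29  31  77 192 178]
 [229 229 230 230 230 230 230 230 232 230 221 209  69  14  33  55  77 107
  149 154 148 150 152 123 102  81  44  29  25  75 192 177]
 [230 230 230 230 230 230 231 231 228 222 223 204 129  98 119 154 196 237
  239 230 171 169 201 236 236 193 126  77  34  70 190 177]
 [230 230 230 230 229 230 231 229 221 221 224 230 223 237 239 237 234 234
  231 230 228 227 227 230 232 234 233 188 116 113 195 170]
 [230 230 230 230 230 230 229 227 223 228 227 229 221 217 218 217 214 218
  221 228 229 228 225 224 226 228 232 234 232 225 192 168]
 [232 233 232 230 228 227 227 229 228 223 200 176 173 177 171 174 175 174
  176 208 218 227 227 225 225 225 225 225 202 191 182 172]
 [224 223 229 230 229 228 228 228 227 178 151 145 152 161 164 163 161 157
  152 150 158 200 226 228 228 224 20
[... 254 characters left out ...]
9 227 183 191 185 183 178 228 205]
 [165 186 217 230 231 229 227 227 227 229 232 232 232 233 232 232 232 231
  230 229 228 204 194 197 192 157 177 188 185 184 189 186]
 [160 159 162 185 215 230 230 231 228 228 228 230 230 233 232 232 232 231
  230 228 217 172 156 163 166 157 126 148 153 167 165 164]
 [164 160 160 160 162 185 215 230 231 230 231 229 229 225 209 213 215 216
  222 229 229 211 197 183 178 162 126 142 145 131 124 126]
 [168 164 165 162 160 161 159 170 200 218 230 232 230 182 163 157 164 162
  178 205 229 232 231 209 203 168 151 131 120 123 134 140]
 [161 165 169 166 164 162 162 160 160 164 187 218 230 209 183 174 174 174
  184 206 230 231 230 213 191 157 164 127 122 142 139 135]]
```

View pics/s4.png

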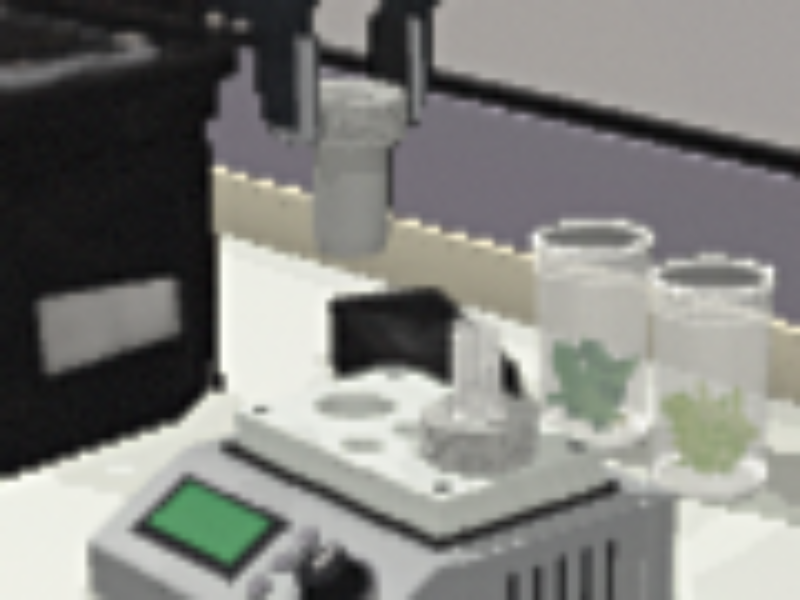

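>>> {"op": "play_rows", "data": {
  "rows": [
    [0.01,0.0012,0.0006,0,0,0,30],
    [0.015,0,0,0,0,0,30],
    [0.015,0,0,0,0,0,30],
    [0.01,0,0,0,0,0,30],
    [0.003,0,0,0,0,0,30],
    [0,0,0,0,0,0,30],
    [0,0,0,0,0,0,30]
  ]
}}

```text
time: 7.95
position: [633.2, -178.8, 285.9]
tool_rot: [0.695, 0.133, 0.694, -0.133]
ft_force: [0.8, 0.7, -0.7]
finger_gap: 37.1
```

```bash
python3 -c "
from h import *
go([631.8,-179.4,119])
p,d=grab('scene')
cv2.imwrite('pics/s5.png',cv2.resize(p[140:200,200:280,::-1],(800,600)))
"
```

```text
t 7.95 pos [ 633.2 -178.8  285.9] tool shift [11.9 -1.1 -1.1] in target axes [11.9 -1.1 -1.1] rot [-0.09  0.03 -0.  ] F [ 0.8  0.7 -0.7] gap 37.1
```

View pics/s5.png

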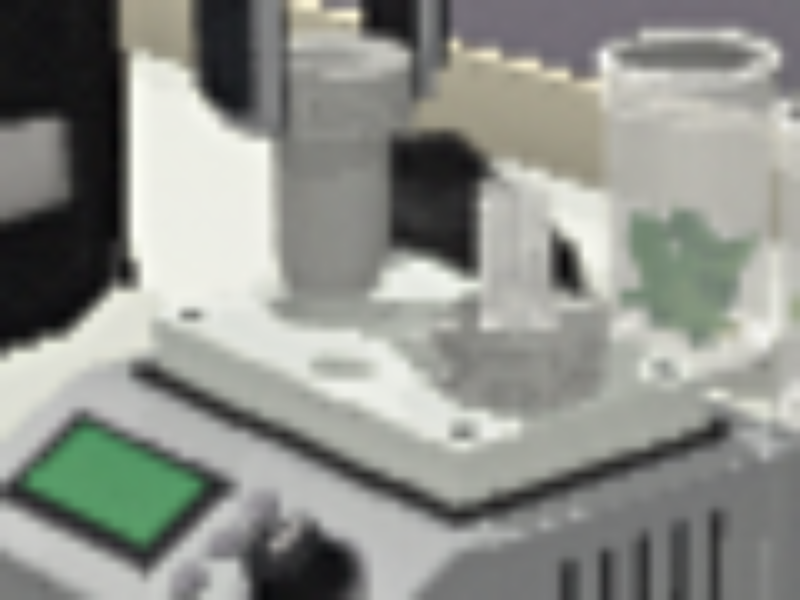

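>>> {"op": "play_rows", "data": {
  "rows": [
    [0.002,-0.0007,-0.0007,0,0,0,30],
    [0.002,0,0,0,0,0,30],
    [0.002,0,0,0,0,0,30],
    [0.002,0,0,0,0,0,30],
    [0.002,0,0,0,0,0,30],
    [0.002,0,0,0,0,0,30],
    [0,0,0,0,0,0,30],
    [0,0,0,0,0,0,30]
  ]
}}

```text
time: 8.67
position: [632.2, -178.9, 273.4]
tool_rot: [0.694, 0.133, 0.695, -0.133]
ft_force: [0.4, 0.7, -0.6]
finger_gap: 37.3
```

>>> {"op": "play_rows", "data": {
  "rows": [
    [0,0,0,0,0,0,30]
  ]
}}

```text
time: 8.75
position: [632.3, -178.9, 273.7]
tool_rot: [0.695, 0.133, 0.694, -0.133]
ft_force: [-0.0, 0.7, -1.2]
finger_gap: 36.9
```

>>> {"op": "play_rows", "data": {
  "rows": [
    [0.0015,0,0,0,0,0,30],
    [0.0015,0,0,0,0,0,30],
    [0.0015,0,0,0,0,0,30],
    [0.0015,0,0,0,0,0,30],
    [0,0,0,0,0,0,30],
    [0,0,0,0,0,0,30]
  ]
}}

```text
time: 9.25
position: [632.3, -179.1, 267.5]
tool_rot: [0.695, 0.133, 0.694, -0.133]
ft_force: [0.9, -0.6, -1.1]
finger_gap: 37.0
```

>>> {"op": "play_rows", "data": {
  "rows": [
    [0.0015,0,0,0,0,0,30],
    [0.0015,0,0,0,0,0,30],
    [0.0015,0,0,0,0,0,30],
    [0,0,0,0,0,0,30],
    [0,0,0,0,0,0,30]
  ]
}}

```text
time: 9.67
position: [632.3, -179.0, 263.0]
tool_rot: [0.695, 0.133, 0.694, -0.133]
ft_force: [0.8, -1.6, -1.5]
finger_gap: 37.4
```

>>> {"op": "play_rows", "data": {
  "rows": [
    [0.001,0,0,0,0,0,30],
    [0.001,0,0,0,0,0,30],
    [0.001,0,0,0,0,0,30],
    [0.001,0,0,0,0,0,30],
    [0.001,0,0,0,0,0,30],
    [0,0,0,0,0,0,30]
  ]
}}

```text
time: 10.17
position: [632.4, -179.0, 258.0]
tool_rot: [0.695, 0.133, 0.694, -0.133]
ft_force: [1.3, -1.6, -1.3]
finger_gap: 37.2
```

>>> {"op": "play_rows", "data": {
  "rows": [
    [0.001,0,0,0,0,0,30],
    [0.001,0,0,0,0,0,30],
    [0.001,0,0,0,0,0,30],
    [0.001,0,0,0,0,0,30],
    [0,0,0,0,0,0,30]
  ]
}}

```text
time: 10.58
position: [632.5, -179.2, 254.5]
tool_rot: [0.695, 0.133, 0.694, -0.133]
ft_force: [0.6, -1.2, 2.3]
finger_gap: 36.9
```

>>> {"op": "play_rows", "data": {
  "rows": [
    [0.001,0,0,0,0,0,30],
    [0.001,0,0,0,0,0,30],
    [0.001,0,0,0,0,0,30],
    [0,0,0,0,0,0,30]
  ]
}}

```text
time: 10.92
position: [632.5, -179.2, 252.1]
tool_rot: [0.695, 0.133, 0.694, -0.133]
ft_force: [-0.0, -2.5, 8.1]
finger_gap: 37.2
```

>>> {"op": "play_rows", "data": {
  "rows": [
    [0.001,0,0,0,0,0,30],
    [0.001,0,0,0,0,0,30],
    [0.001,0,0,0,0,0,30],
    [0,0,0,0,0,0,30]
  ]
}}

```text
time: 11.25
position: [632.5, -179.2, 249.9]
tool_rot: [0.695, 0.133, 0.694, -0.133]
ft_force: [-0.9, -3.2, 9.6]
finger_gap: 37.3
```

>>> {"op": "play_rows", "data": {
  "rows": [
    [0.001,0,0,0,0,0,30],
    [0.001,0,0,0,0,0,30],
    [0.001,0,0,0,0,0,30],
    [0,0,0,0,0,0,30]
  ]
}}

```text
time: 11.58
position: [632.5, -179.1, 246.5]
tool_rot: [0.695, 0.133, 0.694, -0.133]
ft_force: [-1.1, -1.7, 8.8]
finger_gap: 37.1
```

>>> {"op": "play_rows", "data": {
  "rows": [
    [0.001,0,0,0,0,0,30],
    [0.001,0,0,0,0,0,30],
    [0.001,0,0,0,0,0,30],
    [0,0,0,0,0,0,30]
  ]
}}

```text
time: 11.92
position: [632.5, -179.1, 243.8]
tool_rot: [0.695, 0.133, 0.694, -0.133]
ft_force: [-2.1, -1.8, 10.0]
finger_gap: 36.9
```

>>> {"op": "play_rows", "data": {
  "rows": [
    [0.001,0,0,0,0,0,30],
    [0.001,0,0,0,0,0,30],
    [0.001,0,0,0,0,0,30],
    [0,0,0,0,0,0,30]
  ]
}}

```text
time: 12.25
position: [632.4, -179.1, 241.0]
tool_rot: [0.695, 0.133, 0.694, -0.133]
ft_force: [-1.4, -2.4, 9.3]
finger_gap: 36.8
```

>>> {"op": "play_rows", "data": {
  "rows": [
    [0.001,0,0,0,0,0,30],
    [0.001,0,0,0,0,0,30],
    [0,0,0,0,0,0,30]
  ]
}}

```text
time: 12.5
position: [632.4, -179.2, 239.1]
tool_rot: [0.695, 0.133, 0.694, -0.133]
ft_force: [-1.0, -1.4, 9.0]
finger_gap: 37.2
```

>>> {"op": "play_rows", "data": {
  "rows": [
    [0.001,0,0,0,0,0,30],
    [0.001,0,0,0,0,0,30],
    [0,0,0,0,0,0,30]
  ]
}}

```text
time: 12.75
position: [632.4, -179.2, 237.2]
tool_rot: [0.695, 0.133, 0.694, -0.133]
ft_force: [-1.4, -1.9, 12.0]
finger_gap: 37.0
```

>>> {"op": "play_rows", "data": {
  "rows": [
    [0.0007,0,0,0,0,0,30],
    [0.0007,0,0,0,0,0,30],
    [0,0,0,0,0,0,30]
  ]
}}

```text
time: 13.0
position: [632.4, -179.2, 236.3]
tool_rot: [0.695, 0.133, 0.694, -0.133]
ft_force: [-2.8, -2.1, 14.7]
finger_gap: 36.8
```

>>> {"op": "play_rows", "data": {
  "rows": [
    [0.0007,0,0,0,0,0,30],
    [0.0007,0,0,0,0,0,30],
    [0,0,0,0,0,0,30],
    [0,0,0,0,0,0,30]
  ]
}}

```text
time: 13.33
position: [632.4, -179.1, 235.7]
tool_rot: [0.695, 0.133, 0.694, -0.133]
ft_force: [-2.5, -0.9, 16.0]
finger_gap: 37.0
```

```bash
python3 -c "
from h import *
go([631.8,-179.4,119])
p,d=grab('scene')
cv2.imwrite('pics/s6.png',cv2.resize(p[140:200,200:280,::-1],(800,600)))
"
```

```text
t 13.33 pos [ 632.4 -179.1  235.7] tool shift [-38.3  -0.5  -0.3] in target axes [-38.3  -0.4  -0.4] rot [-0.06  0.16  0.02] F [-2.5 -0.9 16. ] gap 37.0
```

View pics/s6.png

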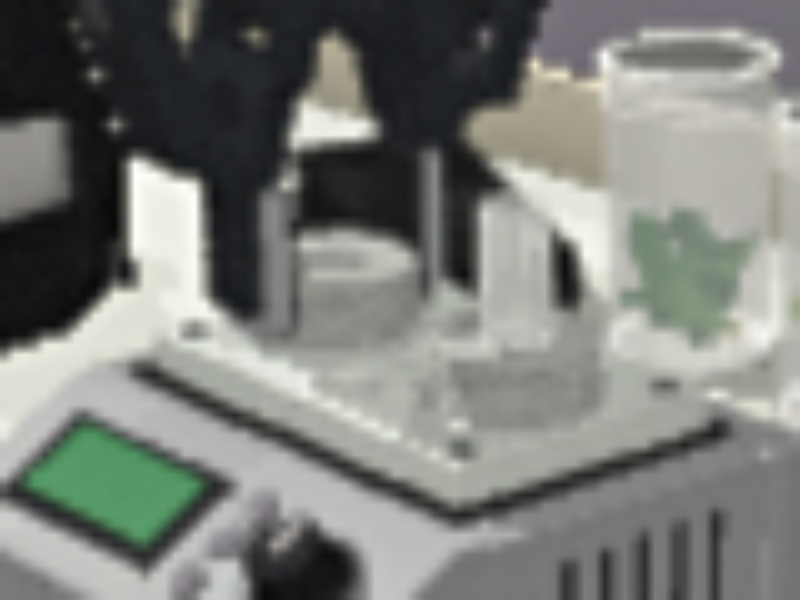

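>>> {"op": "play_rows", "data": {
  "rows": [
    [0.0007,0,0,0,0,0,30],
    [0.0005,0,0,0,0,0,30],
    [0,0,0,0,0,0,30],
    [0,0,0,0,0,0,30]
  ]
}}

```text
time: 13.72
position: [632.3, -179.1, 235.0]
tool_rot: [0.696, 0.133, 0.693, -0.133]
ft_force: [-3.4, -1.0, 18.5]
finger_gap: 37.2
```

>>> {"op": "play_rows", "data": {
  "rows": [
    [-0.001,0,0,0,0,0,30],
    [-0.001,0,0,0,0,0,30],
    [-0.001,0,0,0,0,0,30],
    [0,0,0,0,0,0,30],
    [0,0,0,0,0,0,30]
  ]
}}

```text
time: 14.13
position: [632.4, -179.2, 236.7]
tool_rot: [0.695, 0.133, 0.694, -0.133]
ft_force: [-1.7, -1.3, 13.2]
finger_gap: 37.0
```

>>> {"op": "play_rows", "data": {
  "rows": [
    [-0.001,0,0,0,0,0,30],
    [-0.001,0,0,0,0,0,30],
    [-0.0005,0,0,0,0,0,30],
    [0,0,0,0,0,0,30],
    [0,0,0,0,0,0,80],
    [0,0,0,0,0,0,80],
    [0,0,0,0,0,0,80],
    [0,0,0,0,0,0,80],
    [0,0,0,0,0,0,80],
    [-0.01,0,0,0,0,0,80],
    [-0.02,0,0,0,0,0,80],
    [-0.03,0,0,0,0,0,80],
    [-0.03,0,0,0,0,0,80],
    [0,0,0,0,0,0,80]
  ]
}}

```text
time: 15.3
position: [634.0, -179.5, 334.1]
tool_rot: [0.699, 0.132, 0.69, -0.134]
ft_force: [1.0, -1.2, 0.8]
finger_gap: 68.1
```

```bash
python3 -c "
from h import *
go([551,-556,130])
p,d=grab('scene');C=cloud('scene',d);Z=C[...,2]
np.savez('s7',p=p,d=d)
m=np.zeros(Z.shape,bool);m[150:185,215:265]=1
L=(C-[632,-179.4,66])@target()
k=m&(np.hypot(L[...,1],L[...,2])<14)&(Z>74);print('collar top z',k.sum(),np.median(Z[k]))
k=m&(abs(L[...,1]+34)<50)&(abs(L[...,2])<34)&(Z<72)&(Z>58);print('block z',np.median(Z[k]))
s0=np.load('s1.npz');Z0=cloud('scene',s0['d'])[...,2];print('block z before',np.median(Z0[k]))
s2=np.array([607,-243.]) ;k=m&(np.hypot(C[...,0]-604,C[...,1]+246)<22)&(Z<95)&(Z>76);print('seated collar',k.sum(),np.median(Z[k]))
cv2.imwrite('pics/s7.png',cv2.resize(p[140:200,200:280,::-1],(800,600)))
"
```

```text
t 15.3 pos [ 634.  -179.5  334.1] tool shift [  49.8 -380.5   61.2] in target axes [  49.1 -380.6   61.4] rot [-0.06  0.72 -0.01] F [ 1.  -1.2  0.8] gap 68.1
collar top z 34 81.00549616140813
block z 65.29402196704672
block z before 64.9469628325204
seated collar 129 81.20932874241555
```

View pics/s7.png

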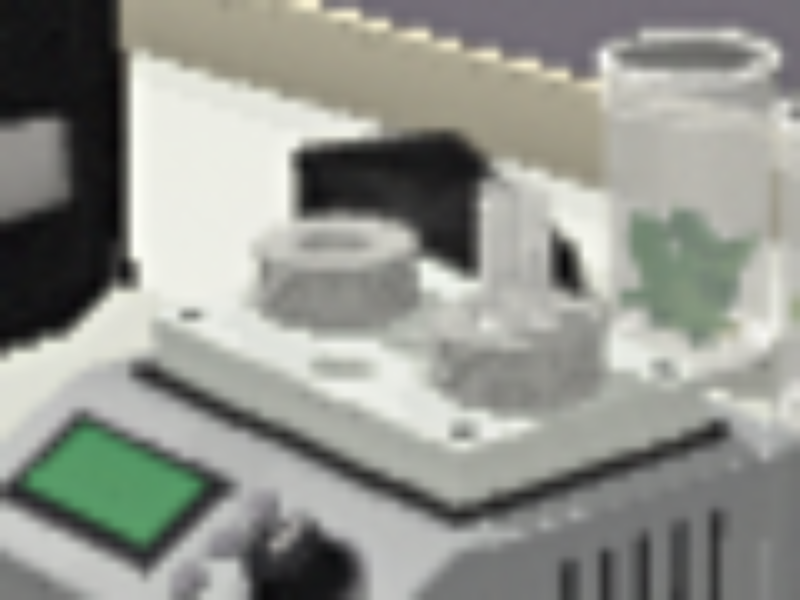

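```bash
python3 -c "
from h import *
p=np.load('s7.npz')['p'];t=np.load('top0.npz')['p']
B=np.array([-2.6,-2.5,0])
for c in ([549.5,-554.8,90],[552,-557,90]): print(proj('scene',np.array(c)+B),proj('scene',np.array(c)+B-[0,0,34]),proj('top',c))
cv2.imwrite('pics/tb.png',np.hstack([cv2.resize(p[190:240,365:415,::-1],(400,400),interpolation=cv2.INTER_NEAREST),cv2.resize(t[140:175,355:390,::-1],(400,400),interpolation=cv2.INTER_NEAREST)]))
"
```

```text
[[381.64728869 203.9993776 ]] [[379.61310641 220.4202342 ]] [[373.51796712 157.29414307]]
[[383.14119112 203.73911346]] [[381.08604497 220.13940693]] [[374.53059389 156.17626995]]
```

View pics/tb.png

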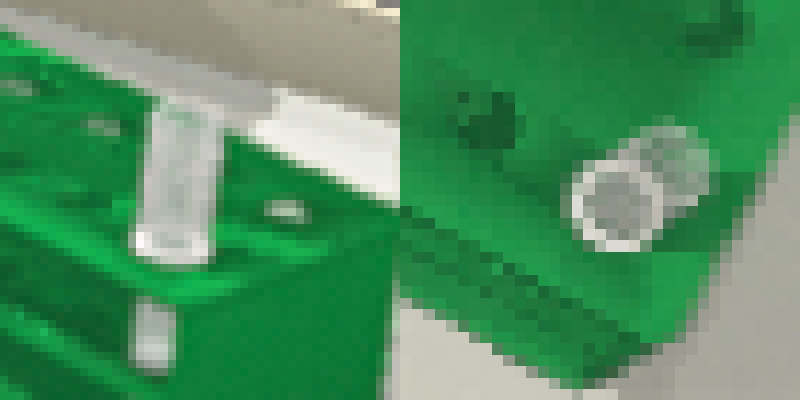

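>>> {"op": "play_rows", "data": {
  "rows": [
    [0,-0.03,0.005,0,0,0,60],
    [0,-0.035,0.006,0,0,0,60],
    [0,-0.035,0.006,0,0,0,60],
    [0,-0.035,0.006,0,0,0,60],
    [0,-0.035,0.006,0,0,0,60],
    [0,-0.035,0.006,0,0,0,60],
    [0,-0.035,0.006,0,0,0,60],
    [0,-0.035,0.006,0,0,0,60],
    [0,-0.035,0.006,0,0,0,60],
    [0,-0.035,0.005,0,0,0,60],
    [0,-0.025,0.003,0,0,0,60],
    [0,-0.01,0,0,0,0,60],
    [0,0,0,0,0,0,60],
    [0,0,0,0,0,0,60]
  ]
}}

```text
time: 16.52
position: [548.5, -554.0, 325.7]
tool_rot: [0.694, 0.134, 0.695, -0.132]
ft_force: [-0.6, 0.4, 0.2]
finger_gap: 51.0
```

```bash
python3 -c "
from h import *
print(plane('top',[(377.7,153.9)],90),plane('top',[(373.3,157.4)],56.5))
B=np.array([2.6,2.5,0])
print(plane('scene',[(387.1,202)],90)+B,plane('scene',[(385.7,220.1)],56.5)+B)
for z in(90,56.5):print(proj('scene',np.array([558,-566,z])-B))
s=np.load('top0.npz');C=cloud('top',s['d']);Z=C[...,2];print(np.round(Z[149:162,368:384]))
go([558,-566,130])
"
```

```text
[[ 557.177892   -563.86815754   90.        ]] [[ 556.89593988 -564.15709147   56.5       ]]
[[ 563.48382929 -561.75419137   90.        ]] [[ 555.26836861 -564.96302861   56.5       ]]
[[388.68983259 203.50651347]]
[[386.57918223 219.64257511]]
[[ 53.  53.  54.  54.  54.  54.  58.  52.  55.  52.  55.  55.  56.  54.
   56.  53.]
 [ 55.  54.  54.  53.  53.  54.  53.  52.  56.  55.  55.  54.  54.  54.
   54.  53.]
 [ 56.  55.  54.  54.  52.  53.  54.  52.  87.  90.  88.  89.  88.  54.
   55.  55.]
 [ 52.  53.  53.  53.  53.  56.  56.  84.  88.  78.  80.  82.  87.  90.
   58.  56.]
 [ 55.  56.  55.  56.  55.  57.  84.  90.  73.  74.  77.  79.  85.  89.
   52.  53.]
 [ 55.  52.  56.  54.  59.  73.  83.  88.  67.  71.  73. 922.  80.  88.
   88.  53.]
 [ 53.  54.  56.  59.  66.  80.  83.  90.  60.  63.  69.  77.  79.  86.
   52.  54.]
 [ 53.  53.  53.  62.  71.  75.  83.  89.  88.  63.  67.  76.  85.  89.
   56.  54.]
 [ 54.  56.  56.  61.  66.  74.  81.  83.  89.  92.  88.  87.  91.  55.
   56.  53.]
 [ 55.  55.  57.  61.  64.  69.  74.  77.  83.  84.  86.  80.  54.  52.
   53.  54.]
 [ 53.  53.  57.  58.  62.  68.  70.  71.  72.  78.  73.  52.  56.  56.
   53.  54.]
 [ 54.  55.  52.  58.  56.  60.  60.  63.  60.  57.  56.  55.  56.  57.
   54.  52.]
 [ 53.  55.  54.  55.  54.  57.  58.  55.  57.  53.  57.  55.  55.  56.
   54.  54.]]
t 16.52 pos [ 548.5 -554.   325.7] tool shift [40.6 -7.8 13.3] in target axes [40.7 -7.7 13.2] rot [-0.1  -0.1  -0.14] F [-0.6  0.4  0.2] gap 51.0
```

>>> {"op": "play_rows", "data": {
  "rows": [
    [0,-0.0064,0.0117,0,0,0,60],
    [0,0,0,0,0,0,60],
    [0.02,0,0,0,0,0,60],
    [0.025,0,0,0,0,0,60],
    [0.02,0,0,0,0,0,60],
    [0.01,0,0,0,0,0,60],
    [0.005,0,0,0,0,0,60],
    [0,0,0,0,0,0,60],
    [0,0,0,0,0,0,60]
  ],
  "newtons": 30
}}

```text
time: 17.27
position: [557.7, -564.5, 247.8]
tool_rot: [0.695, 0.132, 0.694, -0.133]
ft_force: [-0.8, -0.4, 1.0]
finger_gap: 51.4
```

```bash
python3 -c "
from h import *
go([557,-564.2,80])
p,d=grab('scene');np.savez('s8',p=p,d=d)
"
```

```text
t 17.27 pos [ 557.7 -564.5  247.8] tool shift [12.8  0.  -0.8] in target axes [12.8 -0.  -0.8] rot [-0.03  0.07  0.03] F [-0.8 -0.4  1. ] gap 51.4
```

Aligned; lower the last 12 mm and close gently.

>>> {"op": "play_rows", "data": {
  "rows": [
    [0.006,0,0,0,0,0,60],
    [0.006,0,0,0,0,0,60],
    [0,0,0,0,0,0,60],
    [0,0,0,0,0,0,35],
    [0,0,0,0,0,0,30],
    [0,0,0,0,0,0,25],
    [0,0,0,0,0,0,20],
    [0,0,0,0,0,0,10],
    [0,0,0,0,0,0,5],
    [0,0,0,0,0,0,5],
    [0,0,0,0,0,0,5],
    [0,0,0,0,0,0,5],
    [0,0,0,0,0,0,5]
  ],
  "newtons": 30
}}

```text
time: 18.4
position: [557.2, -564.9, 234.9]
tool_rot: [0.695, 0.133, 0.694, -0.133]
ft_force: [0.1, 0.3, 2.1]
finger_gap: 15.1
```

>>> {"op": "play_rows", "data": {
  "rows": [
    [-0.003,0,0,0,0,0,5],
    [-0.01,0,0,0,0,0,5],
    [-0.015,0,0,0,0,0,5],
    [-0.02,0,0,0,0,0,5],
    [-0.02,0,0,0,0,0,5],
    [-0.02,0,0,0,0,0,5],
    [-0.02,0,0,0,0,0,5],
    [-0.02,0,0,0,0,0,5],
    [-0.012,0,0,0,0,0,5],
    [0,0,0,0,0,0,5],
    [0,0,0,0,0,0,5]
  ]
}}

```text
time: 19.32
position: [557.1, -564.8, 376.0]
tool_rot: [0.695, 0.132, 0.694, -0.133]
ft_force: [-0.8, -0.4, -0.5]
finger_gap: 15.0
```

```bash
python3 -c "
from h import *
go([632.3,-179.2,200])
p,d=grab('scene');C=cloud('scene',d);s=robot.sense();L=(C-s['position'])@axes(s)
m=(abs(L[...,1])<20)&(abs(L[...,2])<20)&(L[...,0]>176)&(L[...,0]<260)
for a in range(176,260,6):
  q=L[m&(L[...,0]>=a)&(L[...,0]<a+6)]
  if len(q):print(a,len(q),q[:,1:].mean(0).round(1),np.ptp(q[:,2]).round(1))
cv2.imwrite('pics/s9.png',cv2.resize(p[60:220,300:460,::-1],(600,600)))
"
```

```text
t 19.32 pos [ 557.1 -564.8  376. ] tool shift [ 20.5 386.2 -72.6] in target axes [ 21.  386.2 -72.1] rot [-0.07  0.11  0.06] F [-0.8 -0.4 -0.5] gap 15.0
176 24 [-6.3 -3.7] 14.6
182 19 [-6.2 -3.4] 9.8
188 21 [-6.  -3.8] 9.3
194 22 [-5.3 -2.4] 10.0
200 18 [-5.3 -3.6] 7.6
206 19 [-6.  -3.1] 7.4
212 21 [-4.8 -3.4] 7.3
218 17 [-6.  -2.9] 5.5
224 9 [-5.4 -2.5] 3.8
```

>>> {"op": "play_rows", "data": {
  "rows": [
    [0,0.015,-0.003,0,0,0,5],
    [0,0.03,-0.006,0,0,0,5],
    [0,0.035,-0.0065,0,0,0,5],
    [0,0.035,-0.0065,0,0,0,5],
    [0,0.035,-0.0065,0,0,0,5],
    [0,0.035,-0.0065,0,0,0,5],
    [0,0.035,-0.0065,0,0,0,5],
    [0,0.035,-0.0065,0,0,0,5],
    [0,0.035,-0.0065,0,0,0,5],
    [0,0.035,-0.0065,0,0,0,5],
    [0,0.03,-0.006,0,0,0,5],
    [0,0.02,-0.004,0,0,0,5],
    [0,0.008,-0.0014,0,0,0,5],
    [0,0.003,-0.0005,0,0,0,5],
    [0,0,0,0,0,0,5],
    [0,0,0,0,0,0,5],
    [0,0,0,0,0,0,5]
  ]
}}

```text
time: 20.78
position: [631.7, -180.8, 374.3]
tool_rot: [0.694, 0.133, 0.695, -0.134]
ft_force: [-0.4, 0.6, -1.2]
finger_gap: 15.4
```

```bash
python3 -c "
from h import *
go([632.3,-179.2,165])
"
```

```text
t 20.78 pos [ 631.7 -180.8  374.3] tool shift [54.3  1.8 -0.1] in target axes [54.3  1.7 -0.1] rot [-0.16 -0.02  0.04] F [-0.4  0.6 -1.2] gap 15.4
```

>>> {"op": "play_rows", "data": {
  "rows": [
    [0.01,0.0016,0,0,0,0,5],
    [0.02,0,0,0,0,0,5],
    [0.015,0,0,0,0,0,5],
    [0.008,0,0,0,0,0,5],
    [0.002,0,0,0,0,0,5],
    [0,0,0,0,0,0,5],
    [0,0,0,0,0,0,5]
  ]
}}

```text
time: 21.37
position: [632.8, -178.2, 320.2]
tool_rot: [0.695, 0.133, 0.694, -0.133]
ft_force: [-0.0, 0.1, -0.5]
finger_gap: 14.9
```

```bash
python3 -c "
from h import *
go([632.3,-179.2,150])
p,d=grab('scene')
cv2.imwrite('pics/s10.png',cv2.resize(p[120:192,190:286,::-1],(800,600)))
"
```

```text
t 21.37 pos [ 632.8 -178.2  320.2] tool shift [15.2 -1.1 -0.1] in target axes [15.2 -1.1 -0.1] rot [-0.09  0.07 -0.  ] F [-0.   0.1 -0.5] gap 14.9
```

View pics/s10.png

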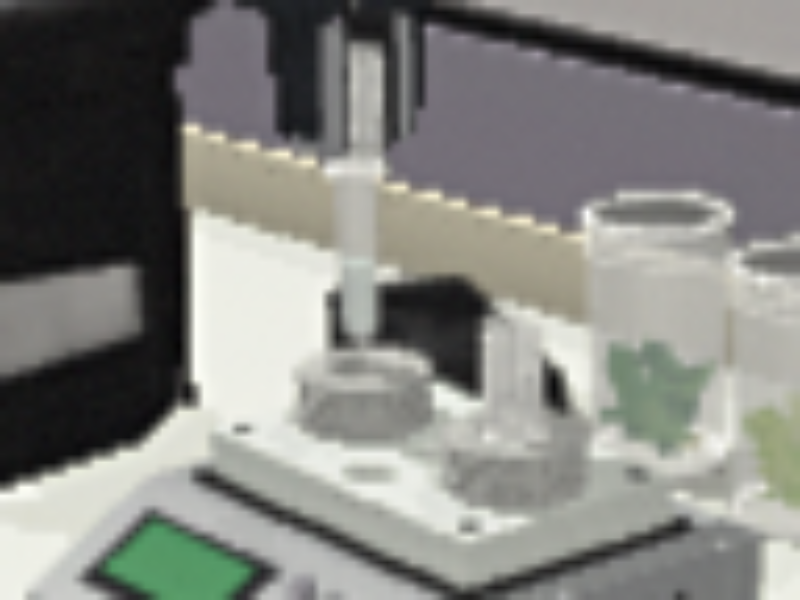

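>>> {"op": "play_rows", "data": {
  "rows": [
    [0,-0.0014,0,0,0,0,5],
    [0.003,0,0,0,0,0,5],
    [0.003,0,0,0,0,0,5],
    [0.003,0,0,0,0,0,5],
    [0.003,0,0,0,0,0,5],
    [0.003,0,0,0,0,0,5],
    [0,0,0,0,0,0,5],
    [0,0,0,0,0,0,5]
  ]
}}

```text
time: 22.08
position: [632.0, -179.0, 304.3]
tool_rot: [0.694, 0.133, 0.695, -0.133]
ft_force: [-0.8, -0.1, -0.1]
finger_gap: 15.1
```

>>> {"op": "play_rows", "data": {
  "rows": [
    [0.003,0,0,0,0,0,5],
    [0.003,0,0,0,0,0,5],
    [0.003,0,0,0,0,0,5],
    [0,0,0,0,0,0,5]
  ]
}}

```text
time: 22.42
position: [631.9, -179.0, 294.8]
tool_rot: [0.694, 0.133, 0.695, -0.133]
ft_force: [-0.6, 0.3, 0.1]
finger_gap: 15.2
```

Tube end is ~18 mm inside the hole with no force; continue.

>>> {"op": "play_rows", "data": {
  "rows": [
    [0.004,0,0,0,0,0,5],
    [0.004,0,0,0,0,0,5],
    [0.004,0,0,0,0,0,5],
    [0.004,0,0,0,0,0,5],
    [0.004,0,0,0,0,0,5],
    [0.004,0,0,0,0,0,5],
    [0,0,0,0,0,0,5],
    [0,0,0,0,0,0,5]
  ]
}}

```text
time: 23.08
position: [632.0, -179.0, 271.3]
tool_rot: [0.694, 0.133, 0.695, -0.133]
ft_force: [1.1, 0.1, -0.6]
finger_gap: 14.9
```

>>> {"op": "play_rows", "data": {
  "rows": [
    [0.002,0,0,0,0,0,5],
    [0.002,0,0,0,0,0,5],
    [0.002,0,0,0,0,0,5],
    [0.002,0,0,0,0,0,5],
    [0,0,0,0,0,0,5]
  ]
}}

```text
time: 23.5
position: [631.8, -179.0, 263.2]
tool_rot: [0.694, 0.133, 0.695, -0.133]
ft_force: [-0.2, -0.0, 0.5]
finger_gap: 15.1
```

>>> {"op": "play_rows", "data": {
  "rows": [
    [0.001,0,0,0,0,0,5],
    [0.001,0,0,0,0,0,5],
    [0.001,0,0,0,0,0,5],
    [0,0,0,0,0,0,5]
  ]
}}

```text
time: 23.83
position: [631.9, -179.1, 260.5]
tool_rot: [0.694, 0.133, 0.695, -0.133]
ft_force: [0.8, 1.0, -0.1]
finger_gap: 15.2
```

>>> {"op": "play_rows", "data": {
  "rows": [
    [0.001,0,0,0,0,0,5],
    [0.001,0,0,0,0,0,5],
    [0,0,0,0,0,0,5],
    [0,0,0,0,0,0,5]
  ]
}}

```text
time: 24.17
position: [632.2, -179.1, 258.8]
tool_rot: [0.695, 0.133, 0.694, -0.133]
ft_force: [1.4, 0.1, 0.4]
finger_gap: 14.9
```

>>> {"op": "play_rows", "data": {
  "rows": [
    [0.0007,0,0,0,0,0,5],
    [0,0,0,0,0,0,5],
    [0,0,0,0,0,0,5]
  ]
}}

```text
time: 24.42
position: [632.2, -179.1, 258.4]
tool_rot: [0.695, 0.133, 0.694, -0.133]
ft_force: [0.6, 0.1, 1.7]
finger_gap: 15.2
```

>>> {"op": "play_rows", "data": {
  "rows": [
    [0,0,0,0,0,0,20],
    [0,0,0,0,0,0,25],
    [0,0,0,0,0,0,35],
    [0,0,0,0,0,0,50],
    [0,0,0,0,0,0,60],
    [0,0,0,0,0,0,60],
    [0,0,0,0,0,0,60],
    [-0.01,0,0,0,0,0,60],
    [-0.02,0,0,0,0,0,60],
    [-0.03,0,0,0,0,0,60],
    [-0.03,0,0,0,0,0,60],
    [-0.02,0,0,0,0,0,60],
    [0,0,0,0,0,0,60],
    [0,0,0,0,0,0,60]
  ]
}}

```text
time: 25.58
position: [632.1, -179.1, 370.2]
tool_rot: [0.696, 0.133, 0.693, -0.133]
ft_force: [-0.4, 0.4, -0.5]
finger_gap: 51.5
```

```bash
python3 -c "
from h import *
go([632.3,-179.2,150])
p,d=grab('scene');C=cloud('scene',d);Z=C[...,2]
L=(C-[629.5,-181.7,66])@target()
m=np.zeros(Z.shape,bool);m[120:185,205:265]=1
for lo in range(66,126,5):
  q=L[m&(Z>=lo)&(Z<lo+5)&(np.hypot(L[...,1],L[...,2])<(25 if lo<81 else 14))]
  if len(q):print(lo,len(q),q[:,1:].mean(0).round(1),np.ptp(q[:,2]).round(1))
k=m&(np.hypot(L[...,1],L[...,2])<20)&(Z>70)&(Z<85)&(np.hypot(L[...,1],L[...,2])>11);zz=Z[k];print('collar top ~',np.percentile(zz,[80,90]))
k=m&(abs(L[...,1]+34)<50)&(abs(L[...,2])<34)&(Z<72)&(Z>58);print('block',np.median(Z[k]))
cv2.imwrite('pics/s11.png',cv2.resize(p[120:192,190:286,::-1],(800,600)))
"
```

```text
t 25.58 pos [ 632.1 -179.1  370.2] tool shift [65.2 -0.  -0.1] in target axes [65.2 -0.   0.2] rot [-0.07  0.23 -0.01] F [-0.4  0.4 -0.5] gap 51.5
66 40 [-10.9  -6.8] 39.7
71 30 [-12.2  -6.7] 31.7
76 49 [-8.2 -3.9] 39.8
81 29 [-3.7 -2.3] 23.7
86 14 [-4.6 -1.6] 12.0
91 15 [-4.5 -1.7] 11.2
96 14 [-4.7 -1.5] 12.8
101 13 [-3.9 -0.8] 14.7
106 17 [-4.2 -0.1] 15.5
111 11 [-0.   0.4] 14.0
collar top ~ [81.49802078 81.79773214]
block 65.3136808558225
```

```bash
python3 -c "
from station import robot
print(robot.finish_job(),robot.sense()['time'])"
```

```text
the job is handed in; nothing more can be done
the job is handed in; nothing more can be done
```

The sleeve is pressed home in the empty bore, the tube stands in it, and the job was handed in at about 26 s of the 67 s allowed. No verdict was reported.

- **Sleeve:** I took the grey one, not the red look-alike. It met about 9–10 N from the leaf springs. The force then climbed steadily to 18.5 N as the collar landed and the block sank, and I eased off before letting go. Afterwards, depth readings put the collar top at 81.0 mm and the block at 65.3 mm. The difference of 15.7 mm fits the 16 mm collar sitting flush. The seated neighbour's collar reads 81.2 mm.
- **Tube:** I lifted the lone tube from the rack's +y end and lowered it into the sleeve. Force stayed near zero until it touched at 1.7 N, and I opened the fingers there. With the arm clear, the tube's top reads about 114 mm, against 113 mm expected. It is upright within the depth noise, and the block reads back at its unloaded height.

**What disagreed or went unchecked:**
- The scene camera's positions are off by about 3 mm from the top camera's. I corrected for this.
- My first fix on the tube mistook its flange for its rim, about 12 mm out. I fixed that before going down.
- The finger gap read 37 mm on the 40 mm collar.
- The picture limit was used up, so the final check is from depth numbers only. I did not measure the bystanders again, but no contact force suggested anything had been touched.

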